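# Close the adjusting cavity of a calibration weight

### The job

Take the loose closing knob out of its foam pocket and close the big calibration weight with it: stand it upright in the weight's mouth, turn it backwards (counterclockwise seen from above) until you feel it drop into the start of the thread, then screw it clockwise until it is fully home, and let go. Work gently, never force the thread, and leave the small weights in the foam where they are.

Things in the scene. Friction and masses are not known exactly. Their poses are not given: they have to be found in the camera images.
- knob_head (a point): Centre of the grip head of the loose closing knob, polished steel, about 0.3 kg. The head is an upright knurled cylinder 42 mm wide, from 10 mm below to 11 mm above this point. z points up along the knob's axis. A neck 23 mm thick joins it to a flange below. At first the knob stands upright in its foam pocket, flange 4.5 mm above the foam.
- knob_flange (a point): Centre of the underside of the knob's flange, a disc 54 mm wide and 3 mm thick, 28.5 mm below knob_head. When the knob is home it covers the weight's mouth, 0.8 mm above its face.
- knob_foot (a point): On the axis of the knob's stem (24 mm thick) at the lower edge of four round radial pins (4 mm thick, 90 degrees apart, tips 18.4 mm from the axis), which are its thread. 51 mm below knob_head. Below the pins the stem goes on as a nose 18 mm long, tapering in its last 8 mm to 16 mm: the knob's lowest point is 69 mm below knob_head.
- weight: Big calibration weight, an upright polished steel cylinder 84 mm wide, clamped in a black round holder 120 mm wide that is fixed to the table. The origin is on its axis at table height; its top face is 107 mm above. Its yaw tells nothing of the thread.
- mouth (a point): Centre of the round mouth in the weight's top face. The mouth is a cone 50 mm wide at the face, narrowing within 5 mm to a bore 40 mm wide: the pins have 1.6 mm of play all round, the stem in the thread 1 mm. knob_head stands above this point by 37.5 to 41 mm with the pins up on the ridges or stops, 32.8 mm once dropped into the thread start, 29.3 mm home.
- crown (a point): On the mouth's axis 10 mm below it: top of a four-start right-hand quick thread, alike every 90 degrees, its angle hidden and new each time. Going counterclockwise each quarter is a ridge of 52 degrees (16 level, then climbing 3.5 mm to this height), a gap of 28 degrees where a pin drops 8.2 mm into the thread start, a stop of 10 degrees up to this height (then a 3.5 mm step down to the next ridge).
- home (a point): Where knob_head is when the knob is home, 29.3 mm above the mouth. Pins on a ridge turned clockwise jam on a stop. Turned counterclockwise they climb, then drop into the gap; a stop lies behind it. From the gap clockwise they run under the ridge, sinking 3.5 mm over some 36 degrees, to a stop 52 to 66 degrees from the gap. The passage is 1.2 mm higher than a pin.
- pocket (a point): Centre of the knob's own pocket, 46 mm wide, in the top face of the black foam tray (242 x 202 mm, 45 mm high, fixed to the table). The other pockets lie in the tray's far half (its own +x side), at least 110 mm from this one.
- w500_mid (a point): Middle of a steel button weight 37 mm wide and 66 mm high, loose in its foam pocket (36 mm deep). A bystander, must stay.
- w200_mid (a point): Middle of a steel button weight 29 mm wide and 56 mm high, loose in its foam pocket. A bystander, must stay.
- w100_mid (a point): Middle of a steel button weight 25 mm wide and 48 mm high, loose in its foam pocket. A bystander, must stay.
- knob: The whole loose knob; its origin and axes are those of knob_foot. Turning it hard against a stop (over about 0.5 N m) or pressing or tilting it hard (20 N) would harm the thread; feel for the stop and ease off. If it stands cocked in the mouth, set it upright again. It slides freely and sinks by its own weight when let go.
Things that resemble listed ones, but are neither listed nor needed, are in the scene too. What is shaped like the knob but purple or yellow is not meant.

How it is judged (in metres and radians):
On the way, in this order (a step that is already met when the one before it is completed fails the run):
1. the knob has been carried to above the weight's mouth (horizontal distance between knob_head and mouth below 0.02 m and z of knob_head in the frame of mouth above 0.07 m), for 0.02 s.
2. the knob has dropped into the start of the thread (horizontal distance between knob_head and mouth below 0.005 m and z of knob_head in the frame of mouth below 0.0348 m), for 0.1 s.
At the end, for the whole second after the job is handed in: The knob is screwed home and released: its head centre no more than 30.3 mm above the mouth (home is 29.3), within 4 mm of the mouth's axis, upright within 0.06 rad (z of knob_head in the frame of mouth below 0.0303 m and horizontal distance between knob_head and mouth below 0.004 m and angle between knob_head's own z axis and vertical below 0.06 rad and contact force between the fingers and weight below 0.1 N); the robot touches nothing.
It fails at once if a small weight was moved by more than 15 mm (distance of any of w500_mid, w200_mid, w100_mid from where it was at the start of the episode above 0.015 m).
It fails at once if the thread was forced: knob pressed against the weight with over 50 N (contact force between knob and weight above 50 N).
It also fails if it takes over 72 s, if anything falls off the work surface, if the arm or the gripper's body presses on something with over 40 N, if the wrist force passes 120 N, or if a joint passes its speed limit or range.

### The arm

A 6-joint arm with a two-finger parallel gripper is mounted at the origin on the work surface. World frame = base frame: x ahead of the robot, y to its left, z up, the work surface at z = 0. Lengths are in mm, angles in rad, forces in N, time in s.
With the tool pointing down it reaches from about 350 to 775 mm from the base axis. Payload 7.3 kg.
Tool frame: the origin (TCP) lies midway between the tips of the shut fingers; the grasp point (between the pads) lies 19 mm behind it; z points along the fingers, y is the line along which they close (so a half turn about z gives the same grasp; the last joint's range is limited). The gripper opens to 92 mm and grips with 3 to 60 N. Pads are 19 mm wide; open, the fingers measure 130 mm over their backs; the gripper's body (75 mm by 190 mm) begins 47 mm behind the grasp point.
Start: joints at [-0.146, 0.342, 1.524, -0, 1.275, -0.146], TCP at [525.019, 0.019, 226.741] pointing down, gripper open.
Joint ranges: [-2.53, 2.53], [-0.77, 2.02], [0.04, 2.7], [-1, 4.14], [0.28, 2.66], [-3.11, 3.11]. Speed limits (rad/s): [2.57, 2.57, 3.14, 3.14, 3.14, 3.14].

### API

Orientations are given as [roll, pitch, yaw] about the fixed x, y, z axes, in that order (R = Rz(yaw) Ry(pitch) Rx(roll)).
In Python, from plant import bot gives the robot as it stands. The module is installed in compiled form; this text tells all that it offers.
- The arm moves only by the shell command python3 -m crank 'ROWS' [OPENING]. ROWS is JSON, a list of rows, each a list of 6 numbers: the shift along the tool's x, y, z in m, then the turn, a rotation vector about the tool's x, y, z in rad. In form: [[dx, dy, dz, wx, wy, wz], ...]. A call has 1 to 5 rows; each row shifts and turns the commanded pose from where the row before left it, along the tool's axes as they then stand; what a row does not reach is not made up. A row lasts 1/8 s, in which the tool goes at most 62.5 mm and 10.7 degrees, less where a joint would pass 70% of its speed; a pose out of reach is approached as far as the arm can. A call is refused whole if a number of a shift passes 0.0625 or a number of a turn 0.188, either way. A call with a gripper value outside its range is refused whole. OPENING is the opening in per cent of the stroke, from 0 (shut) to 100 (fully open), set as the call begins (- or left out, the last holds). The fingers move at their own pace and stop on an object; the grip force is fixed at half the most. Time passes only in rows, so rows that do not move let the fingers close. It gives the time, the measured TCP pose, the force, the opening and the grip force at its end, in the units of the state.
- bot.get_obs(): the state, without advancing time (a new reading comes with each control period).
- bot.capture(name): name is "scene" or "side" or "wrist"; returns a dict with "color" (480x640x3 uint8, blue, green, red), "fov_y" (degrees; the focal length in pixels is half the picture's height over the tangent of half this angle, whatever the lens; pixels are square), "cx", "cy" (the principal point, pixels), "k1" (the pictures are not rectified: a ray, as slopes to the right and down, at radius r is drawn at 1 + k1 r^2 times it, then the intrinsics apply), "extrinsics" (4x4, takes a point from world to camera coordinates); the wrist camera has in their place "tool_from_camera" (4x4, takes a point from camera to tool coordinates, whose origin is the TCP and whose axes are the flange's). Camera axes: x right, y up, looking along -z (the intrinsics and any distortion apply to the point x, -y, -z); pixel columns grow to the right and rows downward; lengths in mm; the calibration is good to about 2 mm. A picture is of the moment at which its call begins: read the wrist's pose just before it. There is no depth.
- bot.close_job(): hands the job in; it is judged then, once.
The state is a dict: "time": time; "joint_positions": joint angles; "dq": joint speeds; "tau": joint torques, N m; "tool_pos": TCP position; "tcp_rot": TCP orientation; "contact_force": force on the tool from outside, world axes, zero at the start; "moment": the same for the moment, N m; "grip_width": finger opening in mm; "finger_force": force on a finger pad.
Only numpy, scipy, OpenCV 4.12 (cv2) and the standard library are available. Lean on these libraries where they do the work, as an engineer would, in place of code of your own. Each camera call takes 0.05 s, during which the arm holds its last target. There are 200 camera calls.

## Working session

There is one attempt and no reset: what is moved stays moved. The work goes in short steps, Python scripts to look and compute and a shell command to move; the robot and the scene stay as the last step left them, time stands still between calls to the robot, and variables do not carry over. Pictures are saved under pics/ and viewed, at most 10 in all, crops included, and the job is handed in when it is done.

```bash
mkdir -p pics; cat > h.py <<'E'
import numpy as np, cv2, json
from plant import bot
from scipy.spatial.transform import Rotation as R
def snap(n,f):
    o=bot.get_obs(); c=bot.capture(n); cv2.imwrite('pics/'+f+'.png',c['color'])
    f0=c['color'].shape[0]/2/np.tan(np.radians(c['fov_y']/2))
    if 'extrinsics' in c: E=np.array(c['extrinsics'])
    else:
        T=np.eye(4); T[:3,:3]=R.from_euler('xyz',o['tcp_rot']).as_matrix(); T[:3,3]=o['tool_pos']
        E=np.linalg.inv(T@np.array(c['tool_from_camera']))
    d=dict(f=f0,cx=c['cx'],cy=c['cy'],k1=c['k1'],E=E.tolist()); json.dump(d,open('pics/'+f+'.json','w')); return c['color'],d
def load(f): return json.load(open('pics/'+f+'.json'))
def proj(d,P):
    E=np.array(d['E']); p=np.atleast_2d(P)@E[:3,:3].T+E[:3,3]
    s=np.c_[p[:,0]/-p[:,2],-p[:,1]/-p[:,2]]; s=s*(1+d['k1']*(s**2).sum(1,keepdims=True))
    return s*d['f']+[d['cx'],d['cy']]
def ray(d,uv):
    E=np.array(d['E']); s0=(np.array(uv,float)-[d['cx'],d['cy']])/d['f']; s=s0.copy()
    for _ in range(30): s=s0/(1+d['k1']*(s@s))
    v=E[:3,:3].T@np.array([s[0],-s[1],-1]); return -E[:3,:3].T@E[:3,3], v
def atz(d,uv,z):
    o,v=ray(d,uv); return o+v*(z-o[2])/v[2]
E
python3 - <<'E'
from h import *
print(bot.get_obs())
ims=[]
for n in ('scene','side','wrist'):
    im,d=snap(n,n+'0'); print(n,{k:np.round(v,3).tolist() for k,v in d.items()})
E
```

```text
{'time': 0.0, 'joint_positions': array([-1.45981490e-01,  3.42736027e-01,  1.52500722e+00, -4.66756697e-05,
        1.27537428e+00, -1.46010456e-01]), 'dq': array([-0.00233205, -0.00147523, -0.00077028,  0.00067552,  0.00159667,
       -0.00060661]), 'tau': array([ 7.61924657e-04, -4.31245601e+01, -2.44219762e+01,  7.17750052e-02,
        5.59406646e-02, -1.04314388e-04]), 'tool_pos': array([5.24602666e+02, 7.60391874e-02, 2.26041467e+02]), 'tcp_rot': array([-3.14007751e+00, -1.77699594e-04,  1.57083878e+00]), 'contact_force': array([ 0.17999266, -0.32994865, -0.23626468]), 'moment': array([-0.00033508, -0.00549883,  0.02435723]), 'finger_force': 0.0, 'grip_width': 91.8653222360464}
scene {'f': 509.1, 'cx': 323.887, 'cy': 236.693, 'k1': -0.024, 'E': [[0.749, 0.663, 0.0, -299.985], [-0.548, 0.619, 0.563, 247.315], [0.373, -0.421, 0.827, -1221.759], [0.0, 0.0, 0.0, 1.0]]}
side {'f': 524.365, 'cx': 326.524, 'cy': 235.934, 'k1': -0.155, 'E': [[0.996, -0.085, -0.016, -500.16], [0.058, 0.506, 0.86, -79.198], [-0.065, -0.858, 0.509, -1002.454], [0.0, 0.0, 0.0, 1.0]]}
wrist {'f': 382.508, 'cx': 315.167, 'cy': 244.1, 'k1': -0.049, 'E': [[1.0, 0.001, -0.001, -524.057], [-0.001, 0.969, -0.246, 31.003], [0.001, 0.246, 0.969, -387.755], [0.0, 0.0, 0.0, 1.0]]}
```

View pics/scene0.png

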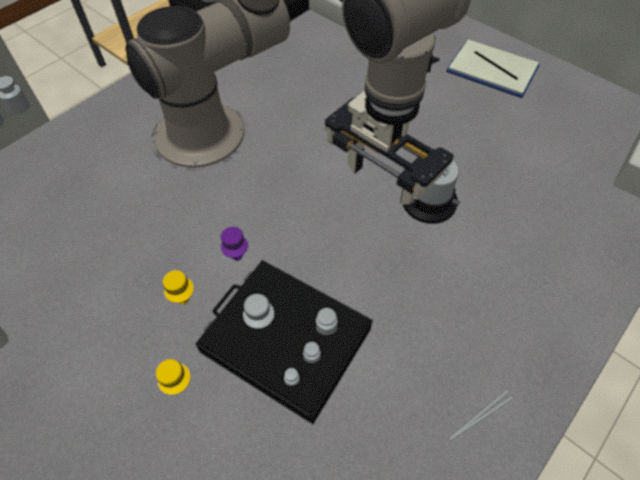

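View pics/side0.png

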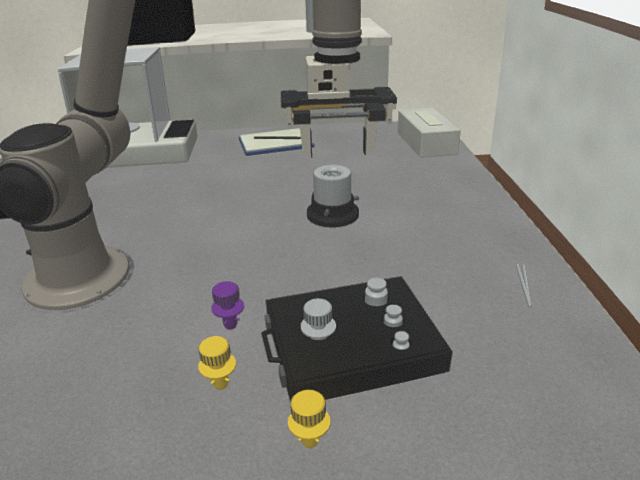

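The scene image shows the knob in the tray at about (257,300) and the weight half behind the gripper at about (438,180). In the side image the knob's top is at about (318,306) and the weight's mouth at about (332,173).

```bash
python3 - <<'E'
from h import *
s,d=load('scene0'),load('side0')
print('knob',atz(s,(257,301),89),atz(d,(318,306),89))
print('mouth',atz(d,(332,173),107), 'foam corners', [atz(s,p,45).round().tolist() for p in ((264,262),(372,322),(314,418),(198,344))])
E
```

```text
knob [ 465.66755415 -245.99410841   89.        ] [ 469.2852333  -252.27395901   89.        ]
mouth [531.70477266 185.44769269 107.        ] foam corners [[397.0, -167.0, 45.0], [627.0, -128.0, 45.0], [662.0, -318.0, 45.0], [429.0, -359.0, 45.0]]
```

View pics/wrist0.png

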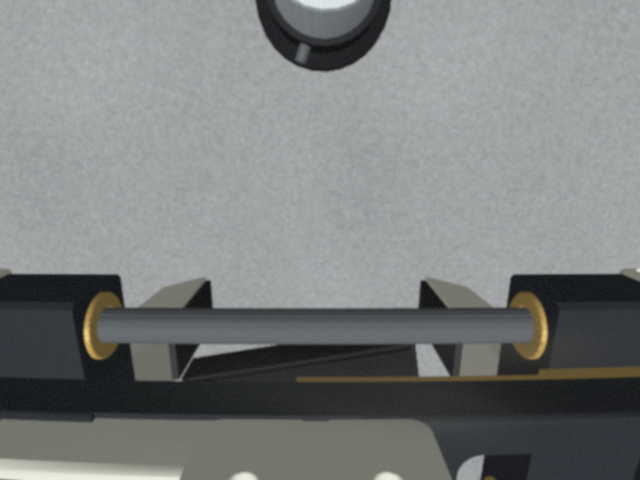

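Wrist image shows the weight's top cut off at the upper edge, around (325,0). Next I go over the weight and measure its mouth accurately with the wrist camera.

```bash
python3 -m crank '[[0.06,0.002,0,0,0,0],[0.06,0.002,0,0,0,0],[0.06,0.002,0,0,0,0],[0,0,0,0,0,0],[0,0,0,0,0,0]]' 100
python3 - <<'E'
from h import *
im,d=snap('wrist','w1'); print(bot.get_obs()['tool_pos'],bot.get_obs()['joint_positions'])
cv2.imwrite('pics/w1c.png',cv2.resize(im[60:360,140:500],None,fx=2,fy=2))
E
```

```text
time: 0.78
tool_pos: [530.8, 179.7, 226.4]
tcp_rot: [-3.141, 0.001, 1.572]
contact_force: [-0.1, -1.1, -1.3]
grip_width: 91.8
finger_force: 0.0
[530.96285213 179.00410315 226.46950783] [ 1.88697987e-01  4.07578819e-01  1.42479153e+00 -5.57862932e-04
  1.30984650e+00  1.89544262e-01]
```

View pics/w1c.png

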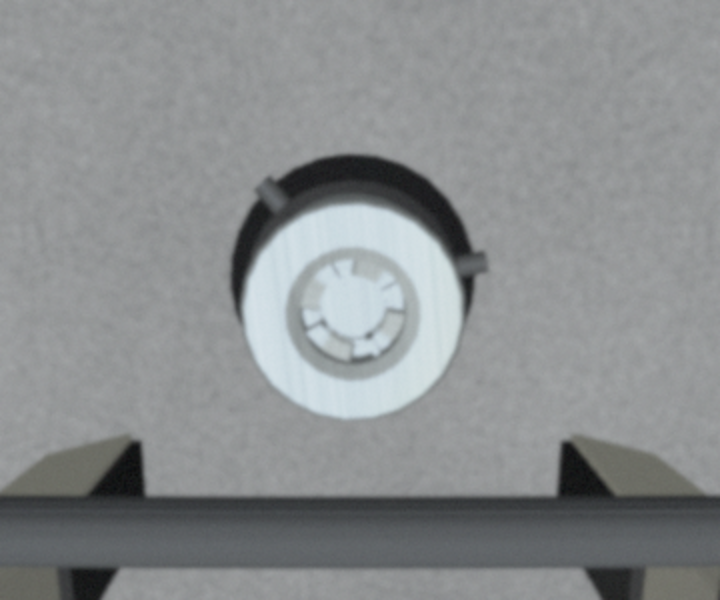

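The crop shows the bright top face centred at about (354,311), which is full-image (317,215). The mouth ring and the crown inside it are visible. I'll fit the circle numerically.

```bash
cat >> h.py <<'E'
def fitc(f,box,thr,z,hsvmax=None):
    im=cv2.imread('pics/'+f+'.png'); d=load(f); x0,y0,x1,y1=box
    g=cv2.GaussianBlur(cv2.cvtColor(im,cv2.COLOR_BGR2GRAY),(3,3),0)[y0:y1,x0:x1]
    cs,_=cv2.findContours((g>thr).astype(np.uint8),cv2.RETR_EXTERNAL,cv2.CHAIN_APPROX_NONE)
    c=cv2.convexHull(max(cs,key=cv2.contourArea))[:,0,:]+[x0,y0]
    P=np.array([atz(d,p,z)[:2] for p in c])
    from scipy.optimize import least_squares
    r=least_squares(lambda q:np.hypot(P[:,0]-q[0],P[:,1]-q[1])-q[2],[*P.mean(0),30],loss='soft_l1')
    return r.x,np.sqrt(np.mean(r.fun**2)),c.mean(0)
E
python3 - <<'E'
from h import *
g=cv2.cvtColor(cv2.imread('pics/w1.png'),cv2.COLOR_BGR2GRAY)
print(g[215,250:385:3]); print(g[130:285:3,317])
for t in (185,200,210): print(fitc('w1',(230,130,400,290),t,107))
d=load('w1'); E=np.array(d['E']); print('cam',-E[:3,:3].T@E[:3,3])
# side-view check with model circles
s=load('side0'); print(proj(s,[[531.7,185.4,107]]))
E
```

```text
[151 147 131  74 194 219 220 220 220 219 210 170 152 143 196 199 193 209
 218 214 214 216 216 215 211 214 211 200 153 148 149 164 175 191 220 221
 214 218 216 216 171  71 148 157 158]
[153 154 136  34  36  30  33  58  60  84 118 209 218 216 216 216 217 215
 179 172 171 165 174 212 216 213 215 216 215 215 216 215 213 189 184 199
 140 113 157 157 194 216 214 215 215 212 195 148 148 151 147 148]
(array([530.79455232, 195.36886466,  39.42160158]), np.float64(0.08376832078003316), array([315.9047619 , 212.71428571]))
(array([530.8272252 , 195.44383928,  38.93649338]), np.float64(0.0955536044273362), array([314.59090909, 215.86363636]))
(array([530.81797284, 195.45419985,  38.43284475]), np.float64(0.14368832495010322), array([316.34693878, 216.81632653]))
cam [530.24121826 245.48249291 383.27966299]
[[331.99988814 173.00887711]]
```

```bash
python3 - <<'E'
from h import *
im=cv2.imread('pics/w1.png'); d=load('w1')
g=cv2.GaussianBlur(cv2.cvtColor(im,cv2.COLOR_BGR2GRAY),(3,3),0).astype(float)
# radial search: outer rim of cone (bright->grey, r~25) and face edge (r~42)
from scipy.optimize import least_squares
c=np.array([530.8,195.4])
for r0,r1 in ((21,31),(36,46)):
    P=[]
    for a in np.linspace(0,2*np.pi,90,endpoint=False):
        rs=np.arange(r0,r1,.25); q=proj(d,np.c_[c[0]+rs*np.cos(a),c[1]+rs*np.sin(a),np.full(len(rs),107.)]).astype(np.float32)
        v=cv2.remap(g.astype(np.float32),q[None,:,0],q[None,:,1],cv2.INTER_LINEAR)[0]
        k=np.argmax(np.abs(np.gradient(v))); P.append(c+rs[k]*np.array([np.cos(a),np.sin(a)]))
    P=np.array(P); f=least_squares(lambda q:np.hypot(P[:,0]-q[0],P[:,1]-q[1])-q[2],[*c,30],loss='soft_l1',f_scale=.5); print(f.x,np.abs(f.fun).mean())
E
python3 -m crank '[[-0.0555,-0.008,0.00225,0,0,0],[-0.0555,-0.008,0.00225,0,0,0],[-0.0555,-0.008,0.00225,0,0,0],[-0.0555,-0.008,0.00225,0,0,0]]'
python3 -m crank '[[-0.0555,-0.008,0.00225,0,0,0],[-0.0555,-0.008,0.00225,0,0,0],[-0.0555,-0.008,0.00225,0,0,0],[-0.0555,-0.008,0.00225,0,0,0]]'
python3 -m crank '[[0,0,0,0,0,0],[0,0,0,0,0,0],[0,0,0,0,0,0]]'
python3 - <<'E'
from h import *
im,d=snap('wrist','w2')
cv2.imwrite('pics/w2c.png',cv2.resize(im[60:360,140:500],None,fx=2,fy=2))
E
```

```text
[530.97156874 195.38400682  24.64025336] 0.1385283884083616
[530.82927138 195.69784549  39.96882849] 0.2290368975583071
time: 1.32
tool_pos: [498.1, -45.3, 217.9]
tcp_rot: [3.141, 0.0, 1.568]
contact_force: [0.4, -0.5, -1.0]
grip_width: 91.9
finger_force: 0.0
time: 1.82
tool_pos: [465.3, -267.3, 208.9]
tcp_rot: [3.141, 0.0, 1.568]
contact_force: [0.4, -0.6, 0.5]
grip_width: 91.6
finger_force: 0.0
time: 2.2
tool_pos: [466.9, -263.2, 208.9]
tcp_rot: [3.141, -0.0, 1.571]
contact_force: [-0.4, 0.6, 0.1]
grip_width: 91.6
finger_force: 0.0
```

View pics/w2c.png

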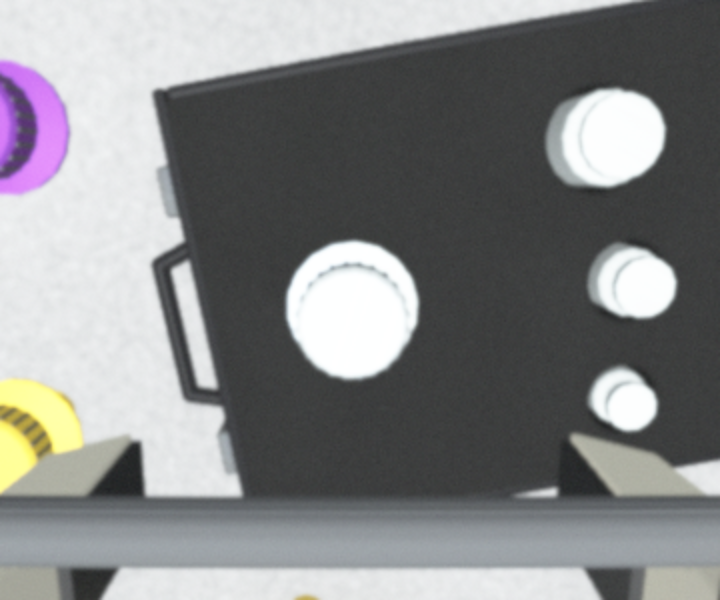

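The crop shows the knob head's top centred at about (354.5,321.5) and the flange at about (352.5,305). Sizes agree with the 42 and 54 mm discs, and the tray's weights are well off to the right.

```bash
python3 - <<'E'
from h import *
im=cv2.imread('pics/w2.png'); d=load('w2')
print(bot.get_obs()['tool_pos'])
for uv,z in (((317.0,220.5),89),((316,212.2),51.5)): print(atz(d,uv,z))
g=cv2.GaussianBlur(cv2.cvtColor(im,cv2.COLOR_BGR2GRAY),(3,3),0).astype(np.float32)
from scipy.optimize import least_squares
c=atz(d,(317.0,220.5),89)[:2]
for r0,z,A in ((21,89,(-2.8,-.3)),(27,51.5,(.3,2.8)),(21,89,(.4,2.7))):
    P=[]
    for a in np.linspace(*A,60):
        rs=np.arange(r0-4,r0+3.5,.25); q=proj(d,np.c_[c[0]+rs*np.cos(a),c[1]+rs*np.sin(a),np.full(len(rs),z)]).astype(np.float32)
        v=cv2.remap(g,q[None,:,0],q[None,:,1],cv2.INTER_LINEAR)[0]
        k=np.argmax(np.abs(np.gradient(v))); P.append(c+rs[k]*np.array([np.cos(a),np.sin(a)]))
    P=np.array(P); f=least_squares(lambda q:np.hypot(P[:,0]-q[0],P[:,1]-q[1])-r0,[*c],loss='soft_l1',f_scale=.5); print(f.x,np.abs(f.fun).mean())
E
```

```text
[ 467.1072818  -263.01525902  208.95957533]
[ 467.92998307 -249.9408654    89.        ]
[ 467.3054344 -250.0348747   51.5      ]
[ 466.92337909 -250.62302745] 0.21626656504993064
[ 467.05198402 -250.51151256] 0.16503665332490774
[ 467.29245202 -249.22883806] 0.5864133398247883
```

```bash
python3 -m crank '[[0.0125,0,0.04,0,0,0],[0,0,0.04,0,0,0],[0,0,0.04,0,0,0],[0,0,0.028,0,0,0],[0,0,0,0,0,0]]'
python3 -m crank '[[0,0,0,0,0,0],[0,0,0,0,0,0]]' 
python3 -m crank '[[0,0,0,0,0,0],[0,0,0,0,0,0],[0,0,0,0,0,0],[0,0,0,0,0,0]]' 0
python3 -m crank '[[0,0,0,0,0,0],[0,0,0,0,0,0],[0,0,0,0,0,0],[0,0,0,0,0,0]]' 0
```

```text
time: 2.88
tool_pos: [466.2, -249.7, 59.2]
tcp_rot: [-3.138, -0.003, 1.572]
contact_force: [0.0, -0.2, 0.3]
grip_width: 91.5
finger_force: 0.0
time: 3.12
tool_pos: [467.9, -251.8, 62.3]
tcp_rot: [3.139, 0.002, 1.571]
contact_force: [-0.8, 0.5, 0.1]
grip_width: 91.7
finger_force: 0.0
time: 3.62
tool_pos: [467.0, -251.5, 60.8]
tcp_rot: [3.142, 0.0, 1.571]
contact_force: [-0.3, 0.9, 0.3]
grip_width: 56.1
finger_force: 0.0
time: 4.12
tool_pos: [467.0, -251.5, 60.7]
tcp_rot: [3.142, -0.0, 1.571]
contact_force: [0.8, 0.2, -2.1]
grip_width: 41.4
finger_force: 30.0
```

```bash
python3 -m crank '[[0,0,-0.02,0,0,0],[0,0,-0.03,0,0,0],[0,0,-0.04,0,0,0],[0,0,-0.03,0,0,0],[0,0,0,0,0,0]]'
python3 -m crank '[[0.0446,0.0064,0,0,0,0],[0.0446,0.0064,0,0,0,0],[0.0446,0.0064,0,0,0,0],[0.0446,0.0064,0,0,0,0],[0.0446,0.0064,0,0,0,0]]'
python3 -m crank '[[0.0446,0.0064,0,0,0,0],[0.0446,0.0064,0,0,0,0],[0.0446,0.0064,0,0,0,0],[0.0446,0.0064,0,0,0,0],[0.0446,0.0064,0,0,0,0]]'
python3 -m crank '[[0,0,0,0,0,0],[0,0,0,0,0,0],[0,0,0,0,0,0],[0,0,0,0,0,0],[0,0,0,0,0,0]]'
python3 - <<'E'
from h import *
a,_=snap('wrist','w3'); b,_=snap('side','s3')
o=bot.get_obs(); print({k:np.round(o[k],3) for k in ('tool_pos','tcp_rot','contact_force','moment','grip_width')})
A=a[100:400,160:480]; B=cv2.resize(b[90:240,240:400],None,fx=2,fy=2)
cv2.imwrite('pics/m3.png',np.hstack([A,B]))
E
```

```text
time: 4.75
tool_pos: [467.8, -252.1, 182.3]
tcp_rot: [3.138, 0.002, 1.571]
contact_force: [-0.6, -0.4, -3.5]
grip_width: 40.9
finger_force: 30.0
time: 5.38
tool_pos: [498.0, -26.8, 178.5]
tcp_rot: [-3.138, -0.001, 1.571]
contact_force: [1.5, 0.1, -3.8]
grip_width: 41.3
finger_force: 30.0
time: 6.0
tool_pos: [530.0, 195.7, 178.2]
tcp_rot: [-3.138, 0.001, 1.571]
contact_force: [0.2, 0.6, -2.8]
grip_width: 41.1
finger_force: 30.0
time: 6.62
tool_pos: [531.1, 193.9, 180.9]
tcp_rot: [3.141, -0.0, 1.57]
contact_force: [0.6, 0.1, -3.6]
grip_width: 41.3
finger_force: 30.0
{'tool_pos': array([531.108, 194.16 , 180.866]), 'tcp_rot': array([ 3.141, -0.   ,  1.57 ]), 'contact_force': array([-0.764, -0.403, -3.725]), 'moment': array([-0.018,  0.051,  0.001]), 'grip_width': np.float64(41.296)}
```

View pics/m3.png

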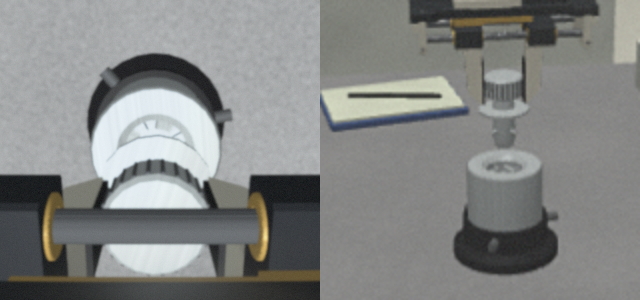

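The left crop (wrist) shows the knob held over the mouth. The right crop (side) shows it hanging upright, with its stem over the mouth. Now down gently in stages.

```bash
python3 -m crank '[[0,0,0.01,0,0,0],[0,0,0.01,0,0,0],[0,0,0.008,0,0,0],[0,0,0,0,0,0],[0,0,0,0,0,0]]'
python3 -m crank '[[0,0,0.004,0,0,0],[0,0,0.004,0,0,0],[0,0,0.004,0,0,0],[0,0,0,0,0,0],[0,0,0,0,0,0]]'
python3 -m crank '[[0,0,0.002,0,0,0],[0,0,0.002,0,0,0],[0,0,0.002,0,0,0],[0,0,0,0,0,0],[0,0,0,0,0,0]]'
python3 - <<'E'
from h import *
o=bot.get_obs(); print({k:np.round(o[k],3) for k in ('tool_pos','tcp_rot','contact_force','moment','grip_width')})
E
```

```text
time: 7.35
tool_pos: [531.2, 194.6, 152.9]
tcp_rot: [3.141, -0.0, 1.571]
contact_force: [-0.2, -0.3, -3.2]
grip_width: 41.1
finger_force: 30.0
time: 7.98
tool_pos: [531.1, 194.5, 140.8]
tcp_rot: [3.141, -0.0, 1.571]
contact_force: [-1.1, 0.0, -2.8]
grip_width: 41.2
finger_force: 30.0
time: 8.6
tool_pos: [531.1, 194.5, 134.7]
tcp_rot: [3.141, -0.0, 1.571]
contact_force: [1.4, -0.5, -2.5]
grip_width: 41.7
finger_force: 30.0
{'tool_pos': array([531.052, 194.521, 134.746]), 'tcp_rot': array([ 3.141, -0.   ,  1.571]), 'contact_force': array([ 1.379, -0.46 , -2.467]), 'moment': array([ 0.024,  0.009, -0.007]), 'grip_width': np.float64(41.681)}
```

```bash
for i in 1 2; do :; done
python3 -m crank '[[0,0,0.001,0,0,0],[0,0,0.001,0,0,0],[0,0,0.001,0,0,0],[0,0,0,0,0,0],[0,0,0,0,0,0]]'
python3 -m crank '[[0,0,0.001,0,0,0],[0,0,0,0,0,0],[0,0,0,0,0,0]]'
python3 -m crank '[[0,0,0.001,0,0,0],[0,0,0,0,0,0],[0,0,0,0,0,0]]'
python3 -m crank '[[0,0,0.001,0,0,0],[0,0,0,0,0,0],[0,0,0,0,0,0]]'
```

```text
time: 9.22
tool_pos: [531.1, 194.5, 131.7]
tcp_rot: [3.141, -0.0, 1.571]
contact_force: [0.0, 0.5, -2.9]
grip_width: 41.1
finger_force: 30.0
time: 9.6
tool_pos: [531.1, 194.5, 130.8]
tcp_rot: [3.141, -0.0, 1.571]
contact_force: [0.7, -0.4, -3.7]
grip_width: 41.6
finger_force: 30.0
time: 9.98
tool_pos: [531.2, 194.6, 130.0]
tcp_rot: [3.141, -0.0, 1.571]
contact_force: [-0.7, 0.1, 1.0]
grip_width: 41.3
finger_force: 30.0
time: 10.35
tool_pos: [531.3, 194.6, 129.6]
tcp_rot: [3.14, -0.0, 1.571]
contact_force: [-2.4, -0.1, 6.8]
grip_width: 41.5
finger_force: 30.0
```

```bash
cat > st.py <<'E'
from h import *
o=bot.get_obs(); print(round(o['time'],2),*[np.round(o[k],2).tolist() for k in ('tool_pos','tcp_rot','contact_force','moment')])
E
python3 st.py
python3 -m crank '[[0,0,0,0,0,-0.07],[0,0,0,0,0,0],[0,0,0,0,0,0]]' >/dev/null; python3 st.py
python3 -m crank '[[0,0,0,0,0,-0.07],[0,0,0,0,0,0],[0,0,0,0,0,0]]' >/dev/null; python3 st.py
```

```text
10.35 [531.33, 194.59, 129.62] [3.14, -0.0, 1.57] [-2.39, -0.1, 6.79] [0.0, 0.32, 0.06]
10.72 [531.15, 194.62, 128.67] [3.14, -0.0, 1.64] [0.28, 1.14, -1.28] [0.22, -0.11, 0.08]
11.1 [530.88, 194.42, 128.45] [-3.14, 0.0, 1.71] [0.39, -0.85, -4.18] [-0.01, -0.05, 0.04]
```

```bash

python3 -m crank '[[0,0,0.001,0,0,0],[0,0,0,0,0,0],[0,0,0,0,0,0]]' >/dev/null; python3 st.py
python3 -m crank '[[0,0,0.001,0,0,0],[0,0,0,0,0,0],[0,0,0,0,0,0]]' >/dev/null; python3 st.py
python3 -m crank '[[0,0,0.001,0,0,0],[0,0,0,0,0,0],[0,0,0,0,0,0]]' >/dev/null; python3 st.py
```

```text
11.47 [530.98, 194.5, 127.69] [-3.14, 0.0, 1.71] [0.67, -0.07, -3.26] [0.0, -0.03, -0.01]
11.85 [531.15, 194.53, 127.03] [3.14, 0.0, 1.71] [-0.58, 0.27, 0.75] [0.01, 0.16, -0.04]
12.22 [531.23, 194.63, 126.87] [3.14, -0.0, 1.71] [-2.15, -1.44, 6.9] [-0.14, 0.57, -0.02]
```

```bash

python3 -m crank '[[0,0.0001,-0.0003,0,0,-0.07],[0,0.0001,0,0,0,-0.07],[0,0,0,0,0,0],[0,0,0,0,0,0]]' >/dev/null; python3 st.py
python3 -m crank '[[0,0.0001,-0.0003,0,0,-0.07],[0,0.0001,-0.0003,0,0,-0.07],[0,0,0,0,0,0],[0,0,0,0,0,0]]' >/dev/null; python3 st.py
python3 -m crank '[[0,0.0001,-0.0004,0,0,-0.07],[0,0,0,0,0,0],[0,0,0,0,0,0]]' >/dev/null; python3 st.py
```

```text
12.72 [531.55, 194.89, 127.31] [3.14, -0.0, 1.85] [-2.62, -0.0, 6.67] [0.06, 0.53, 0.04]
13.22 [531.71, 194.95, 128.12] [3.14, 0.0, 1.99] [-3.66, 0.11, 8.64] [-0.04, 0.71, 0.01]
13.6 [531.75, 194.91, 128.45] [3.14, 0.0, 2.06] [-2.1, -1.01, 7.51] [-0.0, 0.64, 0.03]
```

```bash

python3 -m crank '[[0,-0.0002,-0.0005,0,0,-0.07],[0,0,-0.0004,0,0,-0.07],[0,0,0,0,0,0],[0,0,0,0,0,0]]' >/dev/null; python3 st.py
python3 -m crank '[[0,0,-0.0004,0,0,-0.07],[0,0,-0.0003,0,0,-0.07],[0,0,0,0,0,0],[0,0,0,0,0,0]]' >/dev/null; python3 st.py
python3 -m crank '[[0,0,-0.0003,0,0,-0.07],[0,0,0,0,0,0],[0,0,0,0,0,0]]' >/dev/null; python3 st.py
```

```text
14.1 [531.69, 194.82, 129.29] [3.14, 0.0, 2.2] [-2.22, -0.53, 7.64] [-0.0, 0.54, 0.01]
14.6 [531.75, 194.8, 129.99] [3.14, 0.0, 2.34] [-2.6, 0.61, 7.62] [-0.02, 0.47, -0.03]
14.97 [532.21, 194.92, 130.21] [3.14, 0.0, 2.41] [-1.74, 0.15, 7.16] [0.17, 0.14, 0.02]
```

```bash

python3 -m crank '[[0,0,-0.0001,0,0,-0.07],[0,0,0,0,0,0],[0,0,0,0,0,0]]' >/dev/null; python3 st.py
python3 -m crank '[[0,0,0,0,0,-0.07],[0,0,0,0,0,0],[0,0,0,0,0,0]]' >/dev/null; python3 st.py
```

```text
15.35 [532.35, 194.83, 129.93] [3.14, 0.0, 2.48] [1.5, 1.42, 5.35] [0.27, -0.39, 0.08]
15.72 [531.44, 194.76, 129.11] [3.14, 0.0, 2.55] [1.06, 1.32, 2.93] [0.38, -0.28, 0.17]
```

```bash

python3 -m crank '[[0,0,0,0,0,-0.07],[0,0,0,0,0,0],[0,0,0,0,0,0]]' >/dev/null; python3 st.py
python3 -m crank '[[0,0,0.001,0,0,-0.03],[0,0,0,0,0,0],[0,0,0,0,0,0]]' >/dev/null; python3 st.py
python3 -m crank '[[0,0,0.001,0,0,0],[0,0,0,0,0,0],[0,0,0,0,0,0]]' >/dev/null; python3 st.py
```

```text
16.1 [531.06, 194.57, 128.54] [-3.14, -0.0, 2.62] [2.32, 0.73, -2.41] [0.39, -0.37, 0.05]
16.48 [531.12, 194.47, 127.74] [-3.14, -0.0, 2.65] [0.55, 1.24, -4.15] [0.21, -0.23, 0.02]
16.85 [531.3, 194.6, 127.0] [3.14, 0.0, 2.65] [1.27, 2.17, -3.2] [0.35, -0.28, 0.07]
```

```bash

python3 -m crank '[[0,0,0.001,0,0,0],[0,0,0.0005,0,0,0],[0,0,0,0,0,0],[0,0,0,0,0,0]]' >/dev/null; python3 st.py
python3 -m crank '[[0,0,0.001,0,0,0],[0,0,0,0,0,0],[0,0,0,0,0,0]]' >/dev/null; python3 st.py
python3 -m crank '[[0,0,0.001,0,0,0],[0,0,0,0,0,0],[0,0,0,0,0,0]]' >/dev/null; python3 st.py
```

```text
17.35 [531.13, 194.44, 125.32] [-3.14, -0.0, 2.65] [0.52, -0.1, -3.41] [0.19, -0.18, 0.02]
17.73 [531.22, 194.49, 124.5] [-3.14, -0.0, 2.65] [0.23, 0.41, -3.58] [0.07, -0.09, 0.04]
18.1 [531.31, 194.55, 123.52] [-3.14, 0.0, 2.65] [-0.29, -0.53, -2.6] [0.08, -0.04, -0.01]
```

```bash

python3 -m crank '[[0,0,0.0007,0,0,0],[0,0,0,0,0,0],[0,0,0,0,0,0]]' >/dev/null; python3 st.py
python3 -m crank '[[0,0,0.0007,0,0,0],[0,0,0,0,0,0],[0,0,0,0,0,0]]' >/dev/null; python3 st.py
python3 -m crank '[[0,0,0.0005,0,0,0],[0,0,0,0,0,0],[0,0,0,0,0,0]]' >/dev/null; python3 st.py
```

```text
18.48 [531.34, 194.55, 122.84] [3.14, 0.0, 2.65] [-0.53, -0.04, -3.17] [0.1, -0.03, 0.01]
18.85 [531.47, 194.58, 122.4] [3.14, 0.0, 2.65] [-0.09, -1.31, -0.49] [0.04, 0.01, 0.01]
19.23 [531.59, 194.57, 122.22] [3.14, 0.0, 2.65] [-2.13, -0.61, 4.88] [-0.21, 0.28, -0.09]
```

Dropped into the start of the thread (head about 32.8 mm above the mouth). Now clockwise, following the sink.

```bash

python3 -m crank '[[0,0,0,0,0,0.07],[0,0,0,0,0,0],[0,0,0,0,0,0]]' >/dev/null; python3 st.py
python3 -m crank '[[0,0,0.0001,0,0,0.07],[0,0,0,0,0,0],[0,0,0,0,0,0]]' >/dev/null; python3 st.py
python3 -m crank '[[0,0,0.0002,0,0,0.07],[0,0,0,0,0,0],[0,0,0,0,0,0]]' >/dev/null; python3 st.py
```

```text
19.6 [531.93, 194.67, 122.2] [3.14, 0.0, 2.58] [0.32, -0.34, 5.13] [-0.04, 0.06, -0.06]
19.98 [532.09, 194.68, 122.21] [3.14, 0.0, 2.51] [-0.75, -0.52, 5.45] [-0.09, -0.04, -0.08]
20.35 [532.24, 194.65, 122.21] [3.14, 0.0, 2.44] [1.38, -0.53, 7.0] [-0.11, -0.07, -0.05]
```

```bash

python3 -m crank '[[0,0,0,0,0,0.07],[0,0,0,0,0,0],[0,0,0,0,0,0]]' >/dev/null; python3 st.py
python3 -m crank '[[0,0,0.0001,0,0,0.07],[0,0,0,0,0,0],[0,0,0,0,0,0]]' >/dev/null; python3 st.py
python3 -m crank '[[0,0,0.0003,0,0,0.07],[0,0,0,0,0,0],[0,0,0,0,0,0]]' >/dev/null; python3 st.py
```

```text
20.73 [532.32, 194.72, 122.16] [3.14, 0.0, 2.37] [0.07, 0.14, 6.44] [-0.09, -0.11, -0.07]
21.1 [532.11, 194.9, 121.9] [3.14, 0.0, 2.3] [-0.86, -0.04, 5.65] [0.06, -0.09, -0.01]
21.48 [531.89, 194.81, 121.33] [3.14, 0.0, 2.23] [1.35, 1.24, 4.23] [0.11, -0.18, -0.02]
```

Sinking has begun, so I follow at 0.4 mm per step.

```bash

python3 -m crank '[[0,0,0.0004,0,0,0.07],[0,0,0,0,0,0],[0,0,0,0,0,0]]' >/dev/null; python3 st.py
python3 -m crank '[[0,0,0.0004,0,0,0.07],[0,0,0,0,0,0],[0,0,0,0,0,0]]' >/dev/null; python3 st.py
python3 -m crank '[[0,0,0.0004,0,0,0.07],[0,0,0,0,0,0],[0,0,0,0,0,0]]' >/dev/null; python3 st.py
```

```text
21.85 [531.9, 194.69, 121.0] [3.14, 0.0, 2.16] [0.75, 0.09, 6.33] [0.01, -0.1, -0.04]
22.23 [531.83, 194.67, 120.57] [3.14, 0.0, 2.09] [0.12, -0.4, 6.28] [-0.01, -0.08, -0.03]
22.6 [531.76, 194.64, 120.14] [3.14, 0.0, 2.02] [0.21, 0.56, 6.38] [-0.03, -0.04, -0.08]
```

```bash

python3 -m crank '[[0,0,0.0004,0,0,0.07],[0,0,0,0,0,0],[0,0,0,0,0,0]]' >/dev/null; python3 st.py
python3 -m crank '[[0,0,0.0003,0,0,0.07],[0,0,0,0,0,0],[0,0,0,0,0,0]]' >/dev/null; python3 st.py
python3 -m crank '[[0,0,0.0003,0,0,0.07],[0,0,0,0,0,0],[0,0,0,0,0,0]]' >/dev/null; python3 st.py
```

```text
22.98 [531.89, 194.59, 119.82] [3.14, 0.0, 1.95] [1.19, -0.77, 5.52] [-0.06, -0.03, -0.06]
23.35 [531.73, 194.67, 119.42] [3.14, 0.0, 1.88] [1.55, 0.51, 4.61] [0.01, -0.03, -0.04]
23.73 [531.61, 194.62, 119.01] [3.14, 0.0, 1.81] [0.85, 0.21, 5.01] [-0.05, -0.09, -0.05]
```

```bash

python3 -m crank '[[0,0,0.0001,0,0,0.05],[0,0,0,0,0,0],[0,0,0,0,0,0]]' >/dev/null; python3 st.py
python3 -m crank '[[0,0,0,0,0,0.04],[0,0,0,0,0,0],[0,0,0,0,0,0]]' >/dev/null; python3 st.py
```

```text
24.1 [531.51, 194.53, 118.8] [3.14, 0.0, 1.76] [0.69, -0.46, 5.03] [-0.11, -0.0, -0.06]
24.48 [531.41, 194.48, 118.74] [3.14, 0.0, 1.72] [0.35, -0.13, 4.93] [-0.21, -0.01, -0.06]
```

```bash

python3 -m crank '[[0,0,0,0,0,0.04],[0,0,0,0,0,0],[0,0,0,0,0,0]]' >/dev/null; python3 st.py
python3 -m crank '[[0,0,0,0,0,0.03],[0,0,0,0,0,0],[0,0,0,0,0,0]]' >/dev/null; python3 st.py
```

```text
24.85 [531.36, 194.55, 118.71] [3.14, -0.0, 1.68] [0.42, -0.91, 5.12] [-0.15, -0.0, -0.04]
25.23 [531.28, 194.67, 118.72] [3.14, -0.0, 1.65] [-0.96, -0.51, 4.52] [-0.03, 0.04, 0.12]
```

```bash

python3 -m crank '[[0,0,0,0,0,0.02],[0,0,0,0,0,0],[0,0,0,0,0,0]]' >/dev/null; python3 st.py
python3 -m crank '[[0,0,-0.0005,0,0,-0.02],[0,0,0,0,0,0],[0,0,0,0,0,0]]' >/dev/null; python3 st.py
```

```text
25.6 [531.24, 194.74, 118.7] [3.14, -0.0, 1.63] [0.22, 0.13, 5.23] [0.03, 0.06, 0.15]
25.98 [531.15, 194.64, 118.82] [-3.14, -0.0, 1.65] [0.74, 2.03, 0.47] [0.15, -0.11, 0.05]
```

The stop was felt at 0.15 N m and I have eased off. Now I release, rise straight up and check the seat.

```bash

python3 -m crank '[[0,0,0,0,0,0],[0,0,0,0,0,0],[0,0,0,0,0,0],[0,0,0,0,0,0],[0,0,0,0,0,0]]' 100
python3 -m crank '[[0,0,0,0,0,0],[0,0,0,0,0,0],[0,0,-0.01,0,0,0],[0,0,-0.02,0,0,0],[0,0,-0.03,0,0,0]]'
python3 -m crank '[[0,0,-0.04,0,0,0],[0,0,-0.03,0,0,0],[0,0,0,0,0,0],[0,0,0,0,0,0]]'
python3 st.py
python3 - <<'E'
from h import *
a,_=snap('wrist','w4'); b,_=snap('side','s4')
A=cv2.resize(a[100:300,220:420],None,fx=2,fy=2); B=cv2.resize(b[130:230,280:380],None,fx=4,fy=4)
cv2.imwrite('pics/m4.png',np.hstack([A,B]))
E
```

```text
time: 26.6
tool_pos: [531.3, 194.5, 119.1]
tcp_rot: [3.142, 0.0, 1.651]
contact_force: [-0.8, -0.0, -0.5]
grip_width: 86.7
finger_force: 0.0
time: 27.22
tool_pos: [531.0, 194.5, 179.8]
tcp_rot: [-3.14, 0.0, 1.651]
contact_force: [0.9, -0.2, -0.1]
grip_width: 91.6
finger_force: 0.0
time: 27.72
tool_pos: [530.9, 194.5, 248.6]
tcp_rot: [-3.141, 0.0, 1.651]
contact_force: [-0.1, 0.6, -0.4]
grip_width: 91.6
finger_force: 0.0
27.73 [530.86, 194.48, 248.62] [-3.14, 0.0, 1.65] [-0.06, 0.64, -0.39] [-0.01, 0.03, 0.02]
```

View pics/m4.png

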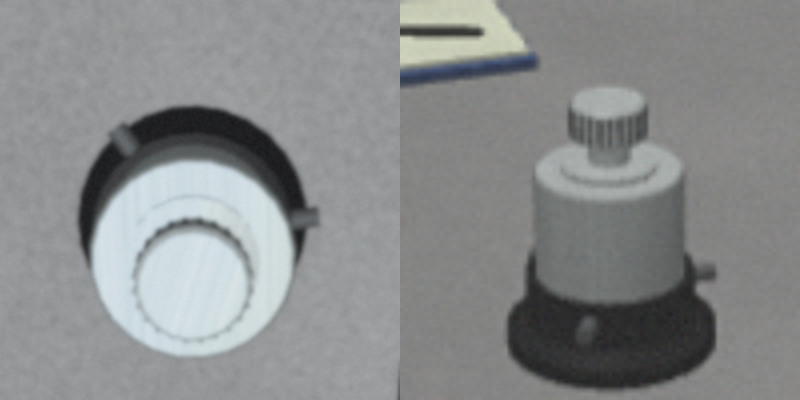

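The flange lies flat and centred on the weight's face, and the knob stands upright with the gripper clear of it. Handing in.

```bash
python3 -c "
from plant import bot
print(bot.close_job())"
```

```text
the job is handed in; nothing more can be done
None
```

The knob is screwed home in the big weight and released, the small weights were not touched, and the job was handed in at about 28 s of the 72 s allowed; the hand-in returned no verdict.

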